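# Slide the tall softener bottle into its empty stall

### The arm

A 6-joint arm with a two-finger parallel gripper is mounted at the origin on the work surface. World frame = base frame: x ahead of the robot, y to its left, z up, the work surface at z = 0. Lengths are in mm, angles in rad, forces in N, time in s.
With the tool pointing down it reaches from about 300 to 775 mm from the base axis. Payload 14.6 kg.
Tool frame: the origin (TCP) lies at the very end of the fingers, on their centre line; the grasp point (between the pads) lies 19 mm behind it; z points along the fingers, y is the line along which they close (so a half turn about z gives the same grasp; the last joint's range is limited). The gripper opens to 94 mm and grips with 3 to 60 N. Pads are 16 mm wide; open, the fingers measure 119 mm over their backs; the gripper's body (75 mm by 177 mm) begins 78 mm behind the grasp point.
Start: joints at [-1.397, 0.3, 1.521, -0, 1.321, -0.067], TCP at [131.157, -534.123, 205.446] pointing down, gripper open.
Joint ranges: [-3.03, 3.03], [-0.79, 2.21], [0.23, 2.52], [-1.04, 4.18], [0, 3.07], [-2.55, 2.55]. Speed limits (rad/s): [2.22, 2.22, 2.57, 3.14, 3.14, 3.14].

### API

Orientations are given as [roll, pitch, yaw] about the fixed x, y, z axes, in that order (R = Rz(yaw) Ry(pitch) Rx(roll)).
In Python, from cell import manip, optics gives the robot as it stands.
- The arm moves only by the shell command python3 -m crank 'ROWS' [FORCE]. ROWS is JSON, a list of rows, each a list of 7 numbers: the opening in per cent of the stroke, from 0 (shut) to 100 (fully open), then the shift along the tool's x, y, z in mm, then the turn, a rotation vector about the tool's x, y, z in rad. A call has 1 to 10 rows; each row is the pose to reach, as a shift and turn from the pose commanded when the call began, along the tool's axes at that moment; what a row does not reach only later rows make up. A row lasts 1/10 s, in which the tool goes at most 50 mm and 8.59 degrees, less where a joint would pass 70% of its speed; a pose out of reach is approached as far as the arm can. A call with a gripper value outside its range is refused whole. The fingers move at their own pace and stop on an object; FORCE is the grip in N (left out, the last holds). Time passes only in rows, so rows that repeat a pose let the fingers close. It gives the time, the measured TCP pose, the force, the opening and the grip force at its end, in the units of the state.
- manip.read_state(): the state, without advancing time (a new reading comes with each control period).
- optics.camera(name): name is "scene" or "side" or "wrist"; returns (picture, depth): 384x512x3 uint8, red, green, blue; 384x512 float32, mm along the optical axis (not along the pixel's ray), 0 where there is no reading.
- optics.calibration(name): a dict with "camera_matrix" (3x3 intrinsics, pixels), "k1" (the pictures are not rectified: a ray, as slopes to the right and down, at radius r is drawn at 1 + k1 r^2 times it, then the intrinsics apply), "R" (3x3) and "t" (3): a world point X has camera coordinates R X + t. Camera axes: x right, y down, z forward; pixel columns grow to the right and rows downward; lengths in mm; the calibration is good to about 2 mm. A picture is of the moment at which its call begins: read the wrist's pose just before it. calibration takes no time and is no camera call; for the wrist camera it gives the pose at the moment of the call.
- manip.sign_off(): hands the job in; it is judged then, once.
The state is a dict: "clock": time; "joints": joint angles; "qd": joint speeds; "effort": joint torques, N m; "eef_pos": TCP position; "eef_rot": TCP orientation; "wrist_force": force on the tool from outside, world axes, zero at the start; "moment": the same for the moment, N m; "finger_gap": finger opening in mm; "finger_force": force on a finger pad.
Only numpy, scipy, OpenCV 4.12 (cv2) and the standard library are available. Lean on these libraries where they do the work, as an engineer would, in place of code of your own. Each camera call takes 0.05 s, during which the arm holds its last target. There are 200 camera calls.

### The job

On the laundry counter stand two low three-sided bottle stalls; one already holds a short jar. Gently push the tall narrow bottle low on its body so that it slides upright along the counter, through the open front of the empty stall, until it stands fully home against the stall's back. Do not lift, squeeze or tip the bottle, leave the other things undisturbed, and back away.

Things in the scene. Friction and masses are not known exactly. Their poses are not given: they have to be found in the camera images.
- bottle: tall narrow softener bottle, loose: white plastic, round, 60 mm diameter up to 180 mm high, then tapering to a neck and a 40 mm wide cap, 260 mm high in all, about 0.4 kg, centre of mass about 115 mm up. Origin: centre of its underside, z up its axis. It drags on the counter: pushed above about 30 mm it may tip, pushed below that it slides
- dock: the EMPTY stall: fixed grey fence 30 mm high, the counter is its floor. Origin: on the counter, where the bottle's centre is when fully home. x points into the stall (z up): inner face of the back at x = +30 mm, 10 mm thick; open front at x = -35 mm; side fences: inner faces at y = +-44 mm, 8 mm thick, from x = -35 to +40 mm
- full_dock: the other stall, same shape and axes, fixed beside the first to its left or right, holding the short jar
- jar: short white jar, 56 mm diameter, 100 mm high, 0.3 kg, standing in the other stall; origin at the centre of its underside. Leave it alone
- can: metal spray can, 52 mm diameter, 150 mm high, standing off to one side; origin at the centre of its underside. Leave it alone
- carton: upright white card powder carton, 75 x 130 x 190 mm high, standing off to the other side; origin at the centre of its underside. Leave it alone
- brush: small wooden brush lying beyond the stalls, origin on its underside. Leave it alone
Not all that is in view belongs to the job. What is shaped like the dock but yellow is not meant.

How it is judged:
By the outcome, as a careful person would: the job done as asked, in the order asked, and still so for the second after the job is handed in, with the robot touching nothing.
It also fails if it takes over 72 s, if anything falls off the work surface, if the arm or the gripper's body presses on something with over 40 N, if the wrist force passes 120 N, or if a joint passes its speed limit or range.

## Working session

There is one attempt and no reset: what is moved stays moved. The work goes in short steps, Python scripts to look and compute and a shell command to move; the robot and the scene stay as the last step left them, time stands still between calls to the robot, and variables do not carry over. Pictures are saved under pics/ and viewed, at most 10 in all, crops included, and the job is handed in when it is done.

```bash
mkdir -p pics; cat > h.py <<'E'
import numpy as np, cv2
from cell import manip, optics
def cloud(n):
    im,d=optics.camera(n); c=optics.calibration(n); K=np.array(c["camera_matrix"])
    v,u=np.mgrid[:384,:512]
    p=cv2.undistortPoints(np.stack([u.ravel(),v.ravel()],1).astype(np.float64)[:,None],K,np.array([c["k1"],0,0,0.]))[:,0]
    z=d.ravel().astype(float)
    X=np.c_[p*z[:,None],z]; W=(X-np.array(c["t"]))@np.array(c["R"])
    W[z==0]=np.nan
    return im,W.reshape(384,512,3)
E
python3 - <<'E'
from h import *
s=manip.read_state(); print(s)
ims=[]
for n in("scene","side"):
    im,W=cloud(n); np.savez(f"{n}.npz",im=im,W=W)
    cv2.imwrite(f"pics/{n}0.png",im[:,:,::-1])
E
```

```text
{'clock': 0.0, 'joints': array([-1.39656162e+00,  3.00461598e-01,  1.52160525e+00, -2.69024604e-06,
        1.32071040e+00, -6.66003306e-02]), 'qd': array([ 0.00133269, -0.0006272 , -0.0009118 ,  0.00103056, -0.00105445,
       -0.00151831]), 'effort': array([ 1.67595554e-04, -5.31812382e+01, -3.52732265e+01,  7.07774330e-02,
        2.44353869e-02, -1.44768687e-04]), 'eef_pos': array([ 131.1308329 , -533.85497888,  204.88132455]), 'eef_rot': array([-3.14041051e+00, -7.62362733e-05,  2.40835656e-01]), 'wrist_force': array([-0.4078646 ,  0.49983387,  0.43626725]), 'moment': array([-0.03939728, -0.03900861, -0.01940145]), 'finger_force': 0.0, 'finger_gap': 93.86239330511648}
```

View pics/scene0.png

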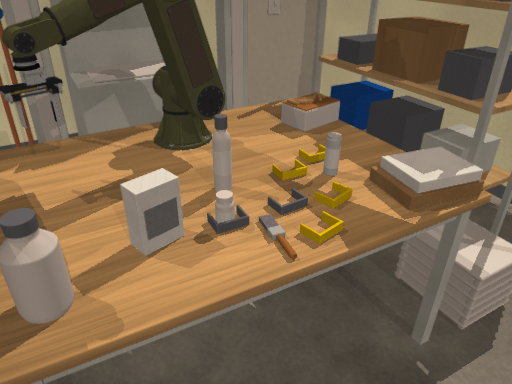

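View pics/side0.png

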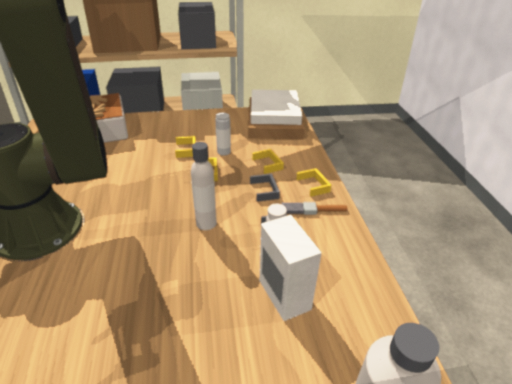

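The scene view has the bottle at about (222,165), the empty grey dock at (288,203), the full dock with the jar at (228,215), the carton at (153,212), the can at (332,155) and the brush at (278,235). The yellow stalls are decoys. Next I'll build a top-down map from both clouds.

```bash
python3 - <<'E'
from h import *
x0,y0,s=250,-350,1.0   # map col = (350-y), row=(850-x)
M=np.full((600,700,3),255,np.uint8)
for n in("scene","side"):
    f=np.load(n+".npz"); im=f["im"].reshape(-1,3); W=f["W"].reshape(-1,3)
    ok=(W[:,2]>6)&(W[:,2]<300)&(W[:,0]>200)&(W[:,0]<790)&(abs(W[:,1])<345)
    W=W[ok]; im=im[ok]
    o=np.argsort(W[:,2])
    for p,c in zip(W[o],im[o]):
        cv2.circle(M,(int(350-p[1]),int(800-p[0])),1,tuple(int(k) for k in c[::-1]),-1)
    # grey dark low points
    g=(W[:,2]<36)&(im.max(1).astype(int)-im.min(1)<25)&(im.max(1)<120)
    print(n,g.sum(), W[g].min(0),W[g].max(0))
for k in range(200,800,50): cv2.putText(M,str(k),(0,800-k),0,.35,(0,0,255),1)
for k in range(-300,301,50): cv2.putText(M,str(k),(350-k,598),0,.35,(0,0,255),1)
cv2.imwrite("pics/map.png",M)
E
```

```text
scene 961 [ 559.00575681 -162.89426719    6.06036752] [788.75599055 338.8730331   33.16849507]
side 389 [637.13643167 -70.71921754   6.02015857] [776.74169741 148.85695274  31.34166336]
```

View pics/map.png

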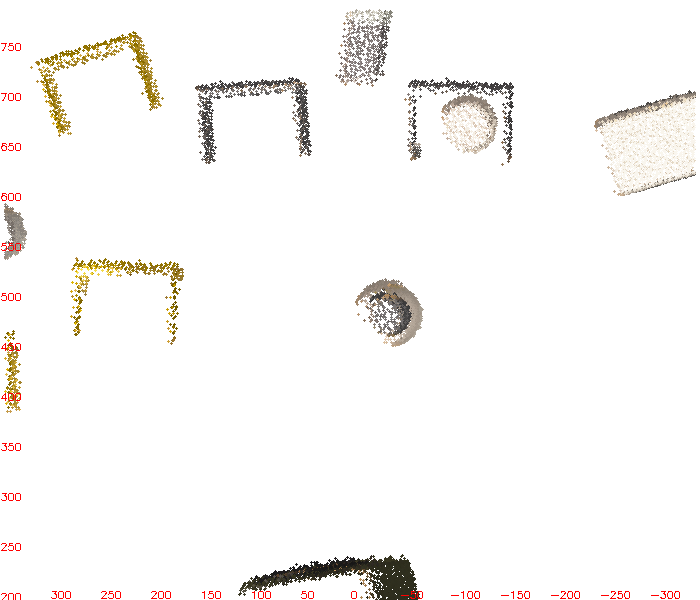

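The map shows the bottle near (485,-40) and the empty dock centred near (675,103) with a slight yaw. I'll fit both precisely.

```bash
cat >> h.py <<'E'
from scipy.optimize import least_squares
def bottle(W,c0,lo=20,hi=175):
    P=W.reshape(-1,3); P=P[(P[:,2]>lo)&(P[:,2]<hi)&(np.hypot(P[:,0]-c0[0],P[:,1]-c0[1])<45)]
    r=least_squares(lambda c:np.hypot(P[:,0]-c[0],P[:,1]-c[1])-30,c0,loss="soft_l1",f_scale=2)
    return r.x,len(P),np.sqrt(np.mean(r.fun**2))
E
python3 - <<'E'
from h import *
def sdbox(p,c,h):
    q=abs(p-c)-h
    return np.hypot(*np.maximum(q,0).T)+np.minimum(q.max(1),0)
def res(t,P):
    c,s=np.cos(t[2]),np.sin(t[2]); p=(P-t[:2])@np.array([[c,-s],[s,c]])
    d=[sdbox(p,np.array(k),np.array(h)) for k,h in (((35,0),(5,52)),((2.5,48),(37.5,4)),((2.5,-48),(37.5,4)))]
    return abs(np.min(d,0))
A=[]
for n in("scene","side"):
    f=np.load(n+".npz"); W=f["W"]; im=f["im"].astype(int)
    print(n,"bottle",bottle(W,np.array([485,-40.])))
    m=(W[...,2]>10)&(W[...,2]<36)&(W[...,0]>615)&(W[...,0]<730)&(W[...,1]>35)&(W[...,1]<170)&(np.ptp(im,axis=2)<30)
    P=W[m][:,:2]; A.append(P)
    for P in [P]+([np.vstack(A)] if n=="side" else []):
        r=least_squares(res,[675,103,0.05],args=(P,),loss="soft_l1",f_scale=2); print(n,"dock",len(P),r.x,np.mean(r.fun**2)**.5)
    for nm,b in(("can",(-0,0)),):
        pass
    P=W.reshape(-1,3); C=P[(P[:,2]>10)&(P[:,2]<160)&(P[:,0]>520)&(P[:,0]<620)&(P[:,1]>300)&(P[:,1]<420)]; print("can",C.min(0) if len(C) else 0,C.max(0) if len(C) else 0)
E
```

```text
scene bottle (array([484.60640097, -33.53408258]), 787, np.float64(1.9377243975888836))
scene dock 348 [6.75289835e+02 1.00820355e+02 7.53496856e-02] 1.8486189334938894
can [545.86837086 328.89849655  10.00058443] [597.72492701 380.74924041 152.59198299]
side bottle (array([484.73232613, -37.75669901]), 984, np.float64(1.3735550115410147))
side dock 301 [6.76318868e+02 9.65617337e+01 9.15267441e-02] 1.9572178174628017
side dock 649 [6.75950196e+02 9.55820083e+01 8.48826219e-02] 2.179135927952105
can [540.28507903 324.35104698  10.16396417] [592.33974576 377.43697809 151.93855182]
```

```bash
cat >> h.py <<'E'
from scipy.spatial.transform import Rotation as Ro
def rows(tg):
    "tg: list of (x,y,z,heading,tilt) -> shift,turn in current tool axes"
    s=manip.read_state(); R0=Ro.from_euler("xyz",s["eef_rot"])
    for x,y,z,f,t in tg:
        c,sn=np.cos(f),np.sin(f)
        Y=np.array([sn,-c,0]); Z=np.array([np.sin(t)*c,np.sin(t)*sn,-np.cos(t)]); X=np.cross(Y,Z)
        R=Ro.from_matrix(np.c_[X,Y,Z])
        d=R0.inv().apply(np.array([x,y,z])-s["eef_pos"]); w=(R0.inv()*R).as_rotvec()
        print(np.round(d,1).tolist(),np.round(w,3).tolist())
E
python3 - <<'E'
from h import *
B=np.array([484.7,-35.6]); f=0.84
u=np.array([np.cos(f),np.sin(f)])
rows([(*(B-u*90),120,f,.6)])
E
```

```text
[387.9, -348.8, 85.3] [0.179, 0.581, -0.581]
```

```bash
python3 -m crank '[[47,194,-174,43,0.09,0.29,-0.29],[47,388,-349,85,0.179,0.581,-0.581],[47,388,-349,85,0.179,0.581,-0.581],[47,388,-349,85,0.179,0.581,-0.581],[47,388,-349,85,0.179,0.581,-0.581],[47,388,-349,85,0.179,0.581,-0.581],[47,388,-349,85,0.179,0.581,-0.581],[47,388,-349,85,0.179,0.581,-0.581],[47,388,-349,85,0.179,0.581,-0.581],[47,388,-349,85,0.179,0.581,-0.581]]'; python3 - <<'E'
from h import *
B=np.array([484.7,-35.6]); f=0.84
u=np.array([np.cos(f),np.sin(f)])
rows([(*(B-u*90),120,f,.6),(*(B-u*80),14,f,.6)])
E
```

```text
clock: 1.1
eef_pos: [409.4, -124.4, 124.8]
eef_rot: [3.141, -0.599, 0.84]
wrist_force: [2.3, -0.7, -0.0]
finger_gap: 44.0
finger_force: 0.0
[19.1, -3.2, 18.8] [0.001, 0.001, -0.0]
[-32.4, -3.3, 112.0] [0.001, 0.001, -0.0]
```

```bash
python3 -m crank '[[47,0,0,0,0,0,0],[47,0,0,0,0,0,0]]'; python3 - <<'E'
from h import *
B=np.array([484.7,-35.6]); f=0.84
u=np.array([np.cos(f),np.sin(f)])
rows([(*(B-u*80),40,f,.6),(*(B-u*80),14,f,.6)])
E
```

```text
clock: 1.3
eef_pos: [408.8, -125.2, 125.0]
eef_rot: [3.141, -0.599, 0.843]
wrist_force: [-0.2, -0.6, -0.7]
finger_gap: 44.4
finger_force: 0.0
[-17.0, -3.2, 91.3] [-0.001, 0.001, 0.002]
[-31.7, -3.3, 112.7] [-0.001, 0.001, 0.002]
```

```bash
python3 -m crank '[[47,-9,-1,45,0,0,0],[47,-17,-3,91,0,0,0],[47,-25,-3,102,0,0,0],[47,-32,-3,113,0,0,0],[47,-32,-3,113,0,0,0],[47,-32,-3,113,0,0,0]]'; python3 - <<'E'
from h import *
print(optics.calibration("wrist")["t"])
im,W=cloud("side"); print(bottle(W,np.array([484.7,-36.])))
cv2.imwrite("pics/side1.png",im[:,:,::-1])
im,W=cloud("scene"); print(bottle(W,np.array([484.7,-36.])))
# finger tips seen low, from scene
P=W.reshape(-1,3); print(P[(P[:,2]>8)&(P[:,2]<45)&(np.hypot(P[:,0]-425,P[:,1]+100)<45)][::6].round())
rows([])
E
```

```text
clock: 1.9
eef_pos: [431.4, -97.5, 14.0]
eef_rot: [3.141, -0.599, 0.838]
wrist_force: [-0.8, -0.1, 0.9]
finger_gap: 44.4
finger_force: 0.0
[-386.55478486  229.27483717  124.64006553]
(array([484.80664711, -37.73027304]), 978, np.float64(1.279129552873114))
(array([484.65581979, -33.59578762]), 791, np.float64(1.9506365898251976))
[[ 393. -103.   44.]
 [ 406.  -93.   44.]
 [ 401.  -95.   38.]
 [ 402.  -74.   33.]
 [ 411.  -81.   36.]
 [ 408.  -84.   31.]
 [ 411.  -89.   29.]
 [ 406.  -87.   23.]
 [ 408.  -88.   20.]
 [ 441. -139.   45.]
 [ 412.  -83.   17.]
 [ 443. -134.   40.]
 [ 409.  -86.   12.]
 [ 447. -128.   38.]
 [ 447. -132.   35.]
 [ 449. -112.   30.]
 [ 458. -119.   32.]
 [ 453. -124.   27.]
 [ 450. -124.   23.]
 [ 447. -126.   18.]
 [ 450. -124.   14.]]
```

View pics/side1.png

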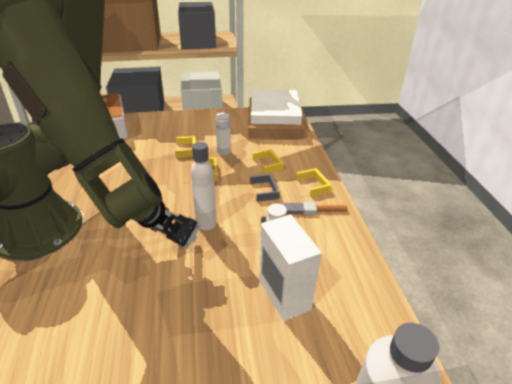

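The gripper sits upright behind the bottle (bottle at about (203,190), fingertips at (188,240)). The plan is to push straight to a point in front of the dock, back off, re-align with the dock axis, then push home.

```bash
python3 - <<'E'
from h import *
B=np.array([484.7,-35.6]); f=0.84
u=np.array([np.cos(f),np.sin(f)]); 
D=np.array([675.8,98.7]); P1=D-80*np.array([np.cos(.083),np.sin(.083)])
print(P1, P1-B, np.arctan2(*(P1-B)[::-1]))
rows([(*(B-u*35),14,f,.6),(*(B-u*27),14,f,.6),(*(P1-u*27),14,f,.6)])
E
```

```text
[596.07540184  92.0676212 ] [111.37540184 127.6676212 ] 0.8534489357235432
[38.0, -1.8, 26.5] [0.002, 0.001, -0.0]
[44.6, -1.8, 31.0] [0.002, 0.001, -0.0]
[184.5, -4.3, 126.6] [0.002, 0.001, -0.0]
```

```bash
python3 -m crank '[[47,10,-1,7,0,0,0],[47,20,-2,14,0,0,0],[47,30,-2,21,0,0,0],[47,35,-2,24,0,0,0],[47,40,-2,27.5,0,0,0],[47,44,-2,30,0,0,0],[47,48,-2,33,0,0,0],[47,52,-2,36,0,0,0],[47,56,-2,38.5,0,0,0],[47,60,-2,41,0,0,0]]'; python3 - <<'E'
from h import *
for n in("side","scene"):
    im,W=cloud(n); b=bottle(W,np.array([495,-25.]));print(b,bottle(W,b[0],20,80)[0],bottle(W,b[0],120,175)[0])
    cv2.imwrite(f"pics/{n}2.png",im[120:300,130:330,::-1].repeat(3,0).repeat(3,1))
E
```

```text
clock: 3.0
eef_pos: [478.7, -40.8, 13.6]
eef_rot: [3.141, -0.599, 0.84]
wrist_force: [-2.2, -2.0, 0.2]
finger_gap: 44.1
finger_force: 2.2
(array([496.72888688, -23.69438061]), 656, np.float64(1.7723697696238914)) [495.61287728 -25.30030502] [496.70773435 -23.59285491]
(array([496.99896994, -19.43172051]), 824, np.float64(4.089582010627603)) [496.57848259 -19.87535093] [497.09730326 -18.81132358]
```

View pics/side2.png

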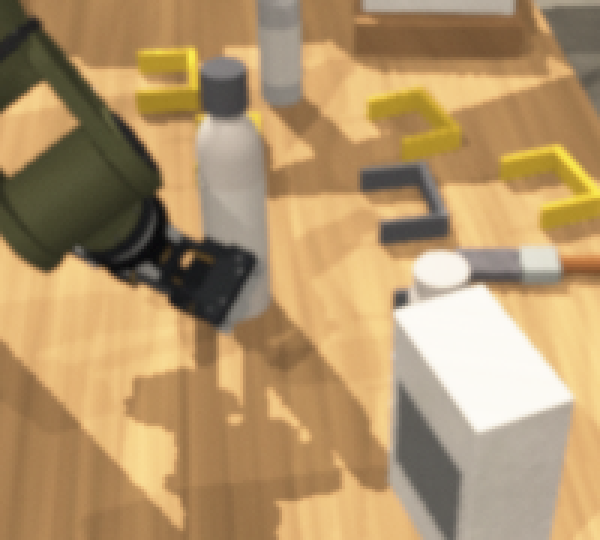

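The bottle is seated in the two-finger cup, upright and sliding, and the measured force is about 3 N. I'll continue.

```bash
python3 -m crank '[[47,4,0,2.7,0,0,0],[47,9,0,6.2,0,0,0],[47,15,0,10.3,0,0,0],[47,21,0,14.4,0,0,0],[47,27,0,18.5,0,0,0],[47,33,-0.5,22.6,0,0,0],[47,39,-0.5,26.7,0,0,0],[47,45,-1,30.8,0,0,0],[47,51,-1,34.9,0,0,0],[47,57,-1,39,0,0,0]]'; python3 -m crank '[[47,6,0,4.1,0,0,0],[47,12,0,8.2,0,0,0],[47,18,0,12.3,0,0,0],[47,24,0,16.4,0,0,0],[47,30,-0.5,20.5,0,0,0],[47,36,-0.5,24.6,0,0,0],[47,42,-0.5,28.7,0,0,0],[47,46,-1,31.5,0,0,0],[47,49,-1,33.5,0,0,0],[47,50,-1,34.2,0,0,0]]';  python3 - <<'E'
from h import *
s=manip.read_state(); u=np.array([np.cos(.84),np.sin(.84)]); g=s["eef_pos"][:2]+26.4*u; print("guess",g)
for n in("side","scene"):
    im,W=cloud(n); b=bottle(W,g);print(b,bottle(W,b[0],20,80)[0],bottle(W,b[0],120,175)[0])
E
```

```text
clock: 4.1
eef_pos: [524.2, 11.6, 13.6]
eef_rot: [3.141, -0.599, 0.84]
wrist_force: [-1.6, -3.4, 0.6]
finger_gap: 43.9
finger_force: 2.3
clock: 5.1
eef_pos: [563.7, 57.2, 13.5]
eef_rot: [3.141, -0.599, 0.84]
wrist_force: [-2.9, -2.9, 2.4]
finger_gap: 44.4
finger_force: 2.5
guess [581.2994591   76.85389109]
(array([581.68613911,  74.28901717]), 496, np.float64(1.3961195671452888)) [581.82561139  74.06448016] [581.61086469  74.34761953]
(array([581.60195474,  78.35032635]), 850, np.float64(3.061456818222828)) [581.30478203  78.20202854] [581.90950141  78.70232143]
```

```bash
python3 -m crank '[[47,4,0,2.7,0,0,0],[47,9,0,6.2,0,0,0],[47,13,0,8.9,0,0,0],[47,16,0,11,0,0,0],[47,17,0,11.6,0,0,0],[47,17,0,11.6,0,0,0]]' && python3 -m crank '[[47,-4,0,-2.7,0,0,0],[47,-12,0,-8.2,0,0,0],[47,-24,0,-16.4,0,0,0],[47,-33,0,-22.6,0,0,0],[47,-33,0,-22.6,0,0,0]]'; python3 - <<'E'
from h import *
g=np.array([596,92.])
for n in("side","scene"):
    im,W=cloud(n); b=bottle(W,g);print(b,bottle(W,b[0],20,80)[0],bottle(W,b[0],120,175)[0])
    np.savez(n+"3.npz",im=im,W=W); cv2.imwrite(f"pics/{n}3.png",im[:,:,::-1])
B=np.array([596,92.])
rows([(*(B-R*np.array([np.cos(f),np.sin(f)])),14,f,.6) for f,R in((.6,65),(.35,65),(.09,65),(.09,45))])
E
```

```text
clock: 5.8
eef_pos: [577.4, 72.5, 13.6]
eef_rot: [3.141, -0.599, 0.84]
wrist_force: [-1.4, 0.2, 0.5]
finger_gap: 44.5
finger_force: 1.4
clock: 6.3
eef_pos: [549.9, 41.4, 13.6]
eef_rot: [3.141, -0.599, 0.838]
wrist_force: [0.5, 0.4, 0.7]
finger_gap: 44.1
finger_force: 0.0
(array([595.58777946,  89.80131232]), 700, np.float64(1.4906732615445983)) [595.36171132  89.50794857] [595.51956155  90.04494921]
(array([595.56017328,  93.83632177]), 808, np.float64(1.9347444472998465)) [595.45856573  93.81281695] [595.42219718  93.86541259]
[3.6, -15.0, 2.2] [-0.134, 0.001, 0.198]
[8.3, -30.2, 5.4] [-0.276, 0.001, 0.404]
[16.4, -43.9, 10.9] [-0.422, 0.0, 0.619]
[28.5, -30.3, 19.2] [-0.422, 0.0, 0.619]
```

View pics/scene3.png

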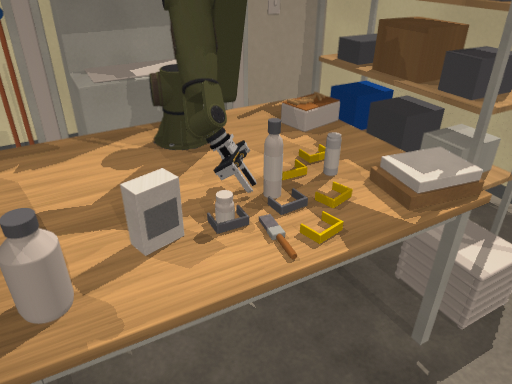

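The bottle stands upright at (272,165), squarely in front of the dock, and its lateral error along the dock axis is about 0. Next I swing the tool around behind it.

```bash
python3 -m crank '[[47,2,-8,1,-0.067,0,0.1],[47,3.6,-15,2.2,-0.134,0,0.198],[47,6,-23,3.6,-0.205,0,0.3],[47,8.3,-30.2,5.4,-0.276,0,0.404],[47,12,-37,8,-0.35,0,0.51],[47,16.4,-43.9,10.9,-0.422,0,0.619],[47,16.4,-43.9,10.9,-0.422,0,0.619],[47,16.4,-43.9,10.9,-0.422,0,0.619],[47,16.4,-43.9,10.9,-0.422,0,0.619]]'; python3 - <<'E'
from h import *
B=np.array([595.5,91.8]);f=.085;u=np.array([np.cos(f),np.sin(f)])
D=np.array([675.8,98.7])
rows([(*p,14,f,.6) for p in(B-32*u,B-26.4*u,D-36.4*u,D-26.4*u)])
E
```

```text
clock: 7.3
eef_pos: [528.3, 80.7, 10.8]
eef_rot: [3.134, -0.581, 0.13]
wrist_force: [0.2, 0.1, -0.3]
finger_gap: 44.3
finger_force: 0.0
[31.9, -3.9, 17.1] [-0.017, 0.019, 0.037]
[36.6, -3.7, 20.1] [-0.017, 0.019, 0.037]
[95.6, -0.9, 58.9] [-0.017, 0.019, 0.037]
[103.9, -0.5, 64.4] [-0.017, 0.019, 0.037]
```

```bash
python3 -m crank '[[47,0,0,0,0,0,0],[47,4,-4.5,-1.5,-0.017,0.019,0.037],[47,4,-4.5,-1.5,-0.017,0.019,0.037],[47,4,-4.5,-1.5,-0.017,0.019,0.037]]'; python3 - <<'E'
from h import *
B=np.array([595.5,91.8]);f=.085;u=np.array([np.cos(f),np.sin(f)])
D=np.array([675.8,98.7]); print(manip.read_state()["joints"])
rows([(*p,14,f,.6) for p in(B-60*u,B-32*u,B-26.4*u,D-36.4*u,D-26.4*u)])
E
```

```text
clock: 7.7
eef_pos: [530.1, 85.1, 14.1]
eef_rot: [3.141, -0.6, 0.087]
wrist_force: [-0.1, -0.5, 0.0]
finger_gap: 44.2
finger_force: 0.0
[ 0.09343641  0.35185097  2.1435512  -0.10224758  0.04681213  1.67835812]
[4.7, -1.1, 3.3] [0.0, 0.0, 0.002]
[27.8, -1.0, 19.1] [0.0, 0.0, 0.002]
[32.4, -1.0, 22.3] [0.0, 0.0, 0.002]
[90.7, -1.0, 62.1] [0.0, 0.0, 0.002]
[99.0, -1.0, 67.8] [0.0, 0.0, 0.002]
```

```bash
python3 -m crank '[[47,6,-1,4,0,0,0],[47,12,-1,8.2,0,0,0],[47,18,-1,12.3,0,0,0],[47,24,-1,16.4,0,0,0],[47,28,-1,19.2,0,0,0],[47,31,-1,21.2,0,0,0],[47,34,-1,23.3,0,0,0],[47,38,-1,26,0,0,0],[47,42,-1,28.8,0,0,0],[47,46,-1,31.5,0,0,0]]'; python3 -m crank '[[47,4,0,2.7,0,0,0],[47,8,0,5.5,0,0,0],[47,12,0,8.2,0,0,0],[47,15,0,10.3,0,0,0],[47,15,0,10.3,0,0,0]]'; python3 - <<'E'
from h import *
f=.085;u=np.array([np.cos(f),np.sin(f)]); s=manip.read_state(); g=s["eef_pos"][:2]+26.4*u; print(g)
DD={"side":(676.3,96.6),"scene":(675.3,100.8)}
for n in("side","scene"):
    im,W=cloud(n); b=bottle(W,g,45);d=np.array(DD[n])-b[0]; print(b,"rel along,lat",d@u,d@[-u[1],u[0]])
    if n=="scene":cv2.imwrite(f"pics/{n}4.png",im[100:250,200:400,::-1].repeat(4,0).repeat(4,1))
D=np.array([675.8,98.7]); rows([(*p,14,f,.6) for p in(D-31.4*u,D-26.4*u)])
E
```

```text
clock: 8.7
eef_pos: [585.6, 90.6, 13.8]
eef_rot: [3.141, -0.599, 0.085]
wrist_force: [-2.2, 0.2, -0.6]
finger_gap: 44.3
finger_force: 1.4
clock: 9.2
eef_pos: [604.1, 92.1, 14.0]
eef_rot: [3.141, -0.6, 0.085]
wrist_force: [-0.7, -0.5, -1.2]
finger_gap: 44.3
finger_force: 0.5
[630.3866749   94.36546502]
(array([630.78794839,  92.42701249]), 713, np.float64(1.5826726902185717)) rel along,lat 45.702015258563534 0.2940539494500131
(array([630.92502317,  96.61510425]), 718, np.float64(1.9152974340406417)) rel along,lat 44.57005666811555 0.4024542073988668
[33.7, -0.4, 23.2] [0.0, -0.0, 0.0]
[37.8, -0.4, 26.0] [0.0, -0.0, 0.0]
```

View pics/scene4.png

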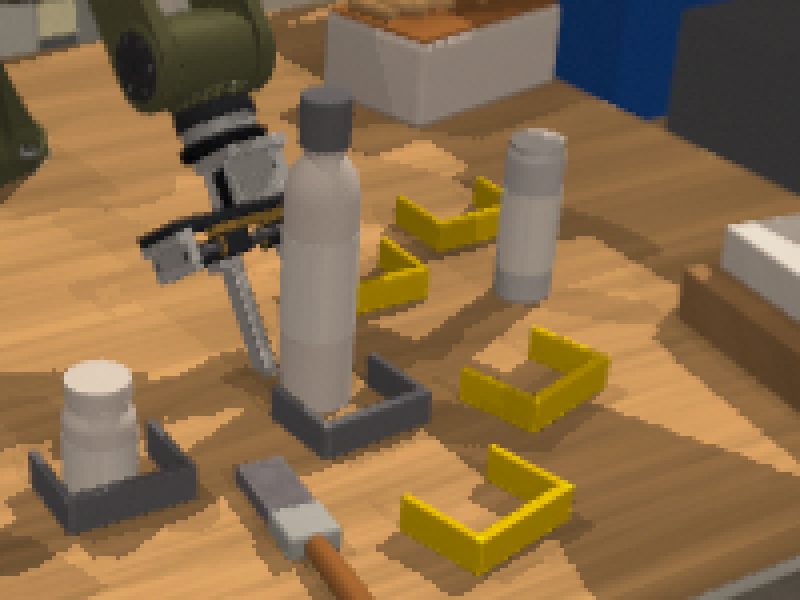

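The bottle is entering the dock mouth, upright and centred, with about 45 mm to go.

```bash
python3 -m crank '[[47,3,0,2.1,0,0,0],[47,7,0,4.8,0,0,0],[47,11,-0.2,7.6,0,0,0],[47,15,-0.2,10.3,0,0,0],[47,19,-0.2,13,0,0,0],[47,23,-0.2,15.8,0,0,0],[47,27,-0.3,18.5,0,0,0],[47,30,-0.3,20.6,0,0,0],[47,32,-0.3,22,0,0,0],[47,33,-0.3,22.7,0,0,0]]'; python3 -m crank '[[47,0.8,0,0.6,0,0,0],[47,1.6,0,1.1,0,0,0]]';  python3 -m crank '[[47,0.8,0,0.6,0,0,0],[47,1.6,0,1.1,0,0,0]]'
```

```text
clock: 10.3
eef_pos: [643.6, 95.8, 13.8]
eef_rot: [3.141, -0.599, 0.086]
wrist_force: [-3.7, -0.5, 2.1]
finger_gap: 44.2
finger_force: 1.8
clock: 10.5
eef_pos: [645.4, 96.0, 13.8]
eef_rot: [3.141, -0.599, 0.086]
wrist_force: [-4.6, -0.9, 0.4]
finger_gap: 44.3
finger_force: 1.7
clock: 10.7
eef_pos: [647.4, 96.1, 13.8]
eef_rot: [3.141, -0.599, 0.085]
wrist_force: [-4.0, -0.4, 1.5]
finger_gap: 44.1
finger_force: 1.7
```

```bash
for i in 1; do python3 -m crank '[[47,0.4,0,0.3,0,0,0],[47,0.8,0,0.6,0,0,0]]'; done | grep -E 'pos|wrist'; python3 -m crank '[[47,0.4,0,0.3,0,0,0],[47,0.8,0,0.6,0,0,0]]'| grep -E 'pos|wrist';python3 -m crank '[[47,0.4,0,0.3,0,0,0],[47,0.8,0,0.6,0,0,0]]'| grep -E 'pos|wrist'
```

```text
eef_pos: [648.3, 96.2, 13.7]
wrist_force: [-4.0, -0.8, 2.5]
eef_pos: [649.2, 96.3, 13.6]
wrist_force: [-7.4, -0.8, 3.3]
eef_pos: [649.7, 96.4, 13.3]
wrist_force: [-12.6, -0.7, 7.6]
```

The force rose from 4 to 13 N over 1.4 mm, so the bottle is against the back. I'll back away and check.

```bash
python3 -m crank '[[47,-2,0,-1.4,0,0,0],[47,-6,0,-4.1,0,0,0],[47,-14,0,-9.6,0,0,0],[47,-26,0,-17.8,0,0,0],[47,-40,0,-27.4,0,0,0],[47,-50,0,-34.2,0,0,0],[47,-50,0,-34.2,0,0,0]]'; python3 - <<'E'
from h import *
f=.085;u=np.array([np.cos(f),np.sin(f)])
DD={"side":(676.3,96.6),"scene":(675.3,100.8)}
for n in("side","scene"):
    im,W=cloud(n); b=bottle(W,np.array([675.,98]),45);d=np.array(DD[n])-b[0]; print(b,"rel",d@u,d@[-u[1],u[0]],bottle(W,b[0],45,90)[0],bottle(W,b[0],120,175)[0])
    cv2.imwrite(f"pics/{n}5.png",im[100:250,200:400,::-1].repeat(4,0).repeat(4,1))
E
```

```text
clock: 12.0
eef_pos: [588.5, 91.2, 13.5]
eef_rot: [3.141, -0.599, 0.086]
wrist_force: [0.3, 0.4, -0.5]
finger_gap: 44.1
finger_force: 0.0
(array([675.28496825,  96.77455852]), 702, np.float64(1.5863016416612663)) rel 0.9965475398156938 -0.26010214668256143 [675.24886089  96.76777604] [675.25735482  96.8257811 ]
(array([675.2439999 , 100.56242259]), 751, np.float64(1.8145578206520983)) rel 0.07596769216044172 0.23196540337784538 [675.07569431 100.76202929] [675.16265567 100.41782324]
```

View pics/side5.png

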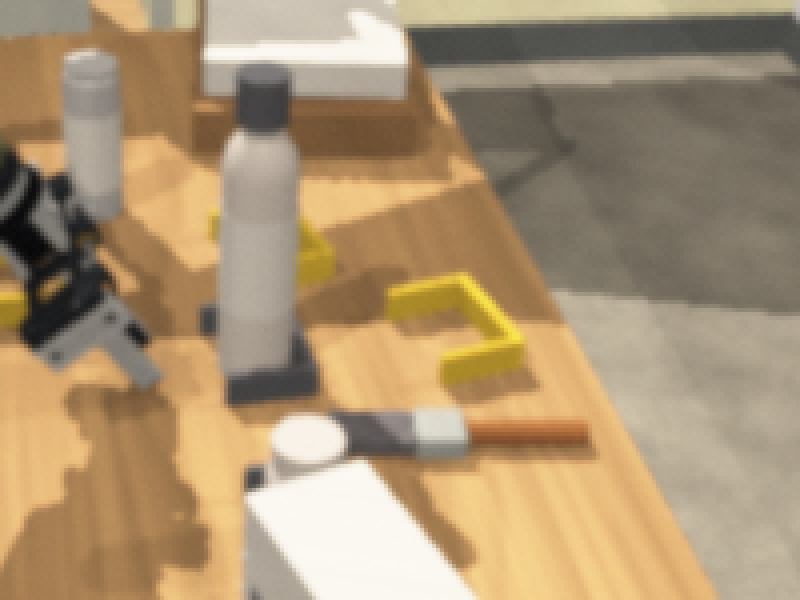

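View pics/scene5.png

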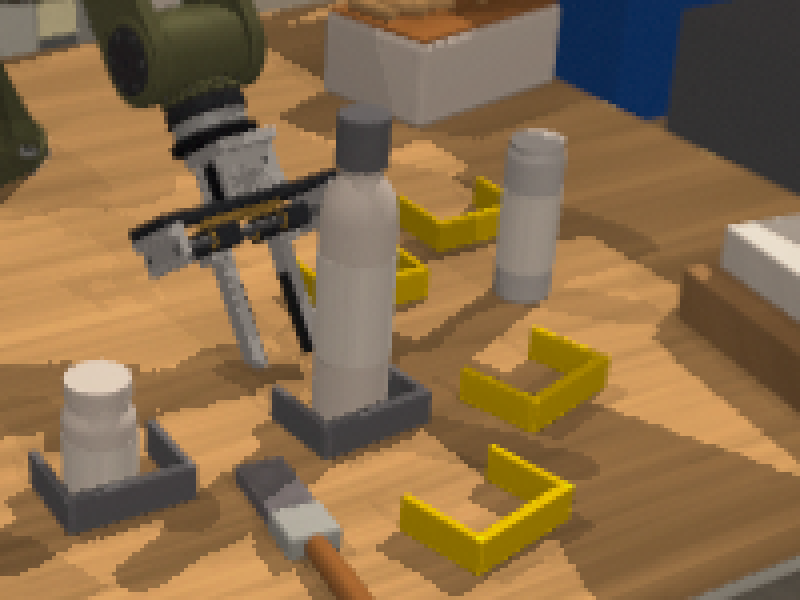

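The bottle stands upright at (350,300) in the crop, against the back of the grey dock. Both cameras put it within 1 mm of home, the fingers are clear, and nothing else has moved.

```bash
python3 -c "
from cell import manip
print(manip.sign_off())"
```

```text
the job is handed in; nothing more can be done
None
```

The job is handed in: the bottle stands upright and fully home against the back of the empty grey stall, within about 1 mm by both cameras, with the gripper backed clear and nothing else seen to have moved.

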